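# Set and lock the stop collar on the awning winder

## Robot

A 6-joint arm with a two-finger parallel gripper is mounted at the origin on the work surface. World frame = base frame: x ahead of the robot, y to its left, z up, the work surface at z = 0. Lengths are in m, angles in degrees, forces in N, time in s.
With the tool pointing down it reaches from about 0.275 to 0.825 m from the base axis. Payload 5.2 kg.
Tool frame: the origin (TCP) lies at the very end of the fingers, on their centre line; the grasp point (between the pads) lies 19 mm behind it; y points along the fingers, x is the direction in which the jaws open and shut, and the axes are right-handed (so a half turn about y gives the same grasp; the last joint's range is limited). The gripper opens to 93 mm and grips with 3 to 60 N. Pads are 15 mm wide; open, the fingers measure 128 mm over their backs; the gripper's body (75 mm by 188 mm) begins 65 mm behind the grasp point.
Start: joints at [59.37, 14.817, 87.949, -0, 77.235, -11.62], TCP at [0.179, 0.52, 0.219] pointing down, gripper open.
Joint ranges: [-179.93, 179.93], [-52.35, 119.4], [10.71, 147.94], [-69.91, 249.91], [12.55, 155.21], [-178.61, 178.61]. Speed limits (degrees/s): [147.25, 147.25, 180, 180, 180, 180].

## Interface

Orientations are given as [roll, pitch, yaw] about the fixed x, y, z axes, in that order (R = Rz(yaw) Ry(pitch) Rx(roll)).
In Python, from cell import bot gives the robot as it stands. The module is installed in compiled form; this text tells all that it offers. Calls block until the motion is done:
- bot.move_to(position, orientation): joint-space move of the TCP to a pose.
- bot.servo_line(position, rot=None, vel=0.15): straight line of the TCP; rot=None keeps the orientation; vel is the mean speed in m/s.
- bot.movej(angles): joint-space move.
- bot.move_gripper(opening, f_grip=None): finger opening in m; f_grip is the grip in N (None keeps the last); returns when the fingers have stopped.
- bot.pause(seconds).
- bot.ik(position, orientation): joint angles nearest the present ones, or None.
- bot.state(): the state.
- bot.grab_frame(name): name is "scene" or "top" or "wrist"; returns the picture (480x640x3 uint8, blue, green, red); there is no depth.
- bot.calibration(name): a dict with "fx", "fy", "cx", "cy" (pixels), "k1" (the pictures are not rectified: a ray, as slopes to the right and down, at radius r is drawn at 1 + k1 r^2 times it, then the intrinsics apply), "world_from_camera" (4x4, takes a point from camera to world coordinates). Camera axes: x right, y up, looking along -z (the intrinsics and any distortion apply to the point x, -y, -z); pixel columns grow to the right and rows downward; lengths in m; the calibration is good to about 2 mm. A picture is of the moment at which its call begins: read the wrist's pose just before it. calibration takes no time and is no camera call; for the wrist camera it gives the pose at the moment of the call.
A pose or a line that the arm cannot do raises bot.MotionError and nothing moves.
- bot.job_done(): hands the job in, once; it reports no verdict.
The state is a dict: "clock": time; "joint_pos": joint angles; "joint_velocities": joint speeds; "joint_torque": joint torques, N m; "ee_pos": TCP position; "orientation": TCP orientation; "wrist_force": force on the tool from outside, world axes, zero at the start; "wrist_torque": the same for the moment, N m; "opening": finger opening in m.
Only numpy, scipy, OpenCV 4.12 (cv2) and the standard library are available. Lean on these libraries where they do the work, as an engineer would, in place of code of your own. Each camera call takes 0.05 s, during which the arm holds its last target.

## Task

On the awning winder, slide the stop collar along the shaft until it sits against the left-hand bearing block (left as seen from the robot), and turn it round the shaft so that its T-handled set screw points squarely at the bright flat filed on the shaft. Then, and not before, tighten the set screw by turning its T-bar clockwise (seen from the bar's end, looking down at the shaft) until it comes to its stop. Leave the collar there and the other things on the bench where they are.

Things in the scene. Friction and masses are not known exactly. Their poses are not given: they have to be found in the camera images.
- winder: Fixed stand: cedar base board 160 x 340 x 20 mm carrying two aluminium bearing blocks 30 mm thick and a horizontal steel shaft 44 mm in diameter. Origin on the bench under the board's centre; z up, y along the shaft (towards the left-hand bearing), -x is its front, towards the robot. Shaft axis 100 mm above the bench over the origin. Inner faces of the blocks at y = -115 and +115 mm; rounded block tops reach 38 mm from the shaft axis.
- shaft_flat (a point): Middle of the bright flat on the dark shaft: 15 mm from the shaft axis, 67 mm along winder +y. The flat is 32 mm wide and 95 mm long and ends at the left-hand bearing. Its z axis is the flat's outward normal, roughly up but leaning from run to run; y runs along the shaft.
- shaft (a joint): Turn of the shaft in its bearings = lean of the flat's normal from straight up, rad, positive away from the robot (towards winder +x). The shaft is held very stiffly (8 N m) and is not meant to turn.
- collar_slide (a joint): Position of the collar along the shaft, m: 0 = against the left-hand bearing, negative = short of it by that distance (collar centre at winder y = 97 mm + value). Hard stop at 0, about 3 N of friction.
- collar_turn (a joint): Lean of the collar's set screw from straight up, rad, positive away from the robot (towards winder +x); same zero and sense as joint shaft, so the screw faces the flat when both are equal. The collar is a steel ring 72 mm across, 36 mm wide. It stays where left (friction 0.3 N m) and turns between -0.7 and 1.2.
- screw (a joint): Turn of the set screw, rad: growing clockwise as seen looking along the screw at the shaft; starts loose near 0 to 0.4, fully tight against a hard stop at 1.5. At 0.75 the T-bar lies along the shaft. Friction 0.08 N m. The screw moves inwards 2 mm per rad.
- screw_bar (a point): Centre of the T-bar on the set screw: steel bar 76 mm long, 13 mm wide, 18 mm deep (along the screw), 83 mm from the shaft axis when the screw reads 0, on a 14 mm stem. z axis points outwards along the screw, away from the shaft; x along the bar; y across its 13 mm width. It rides with the collar and turns with the screw; gripping it firmly moves both.
- mug: white ceramic mug, 80 mm wide, 90 mm high, loose bystander; origin under its centre
- dish: round magnetic steel parts dish, 110 mm wide, 26 mm high, loose bystander; origin under its centre
- screwdriver: screwdriver with a blue plastic handle, 190 mm long, lying in front of the winder, loose bystander; x axis along it
- square: flat aluminium L-shaped square, legs 170 and 98 mm, 6 mm thick, loose bystander behind the winder; origin under the middle of the long leg
- spare_ring: spare steel shaft ring lying flat, 72 mm across, 30 mm high, no screw, loose bystander; origin under its centre
- oil_can: small aluminium can, 52 mm wide, 110 mm high, loose bystander; origin under its centre

How it is judged (in metres and radians):
On the way, in this order (a step that is already met when the one before it is completed fails the run):
1. the collar is against the left-hand bearing with its screw facing the flat, the screw still loose (value of joint collar_slide above -0.004 m and angle between the z axis of screw_bar and the z axis of shaft_flat, either way round below 0.13 rad and value of joint screw below 1 rad), for 0.2 s.
2. the set screw is tightened with the collar still against the bearing and facing the flat (value of joint collar_slide above -0.004 m and angle between the z axis of screw_bar and the z axis of shaft_flat, either way round below 0.13 rad and value of joint screw above 1.35 rad), for 0.2 s.
At the end, for the whole second after the job is handed in: The collar stands within 4 mm of the left-hand bearing, its set screw points within 0.13 rad of the flat's normal, the screw reads over 1.35 rad (stop at 1.5), all at rest, and no bystander has moved more than 30 mm (all of step 2 and not (distance of any of mug, dish, screwdriver, square, spare_ring, oil_can from where it was at the start of the episode above 0.03 m) and velocity of joint each of screw, collar_turn below 0.05 rad/s and velocity of joint collar_turn above -0.05 rad/s); the robot touches nothing.
It fails at once if the screw is tightened while the collar is off the bearing or the screw does not face the flat (value of joint screw above 1.2 rad and (value of joint collar_slide below -0.008 m or angle between the z axis of screw_bar and the z axis of shaft_flat, either way round above 0.2 rad)).
It fails at once if a bystander is moved more than 30 mm (distance of any of mug, dish, screwdriver, square, spare_ring, oil_can from where it was at the start of the episode above 0.03 m).
It also fails if it takes over 43 s, if anything falls off the work surface, if the arm or the gripper's body presses on something with over 40 N, if the wrist force passes 120 N, or if a joint passes its speed limit or range.

## Working session

There is one attempt and no reset: what is moved stays moved. The work goes in short steps, each a Python script; the robot and the scene stay as the last script left them, time stands still between calls to the robot, and variables do not carry over. Pictures are saved under pics/ and viewed, and the job is handed in when it is done.

```bash
mkdir -p pics; ls; python3 - <<'E'
from cell import bot
import cv2,numpy as np
for n in("scene","top","wrist"):
    c=bot.calibration(n); print(n,c["fx"],c["cx"],c["cy"],c["k1"]);print(np.round(c["world_from_camera"],3))
    cv2.imwrite(f"pics/a_{n}.png",bot.grab_frame(n))
s=bot.state();print(s)
E
```

```text
pics
scene 475.5627237488619 323.98420040358525 240.7243964373296 -0.13088166755775696
[[ 0.235 -0.76   0.605  1.214]
 [ 0.972  0.192 -0.136 -0.19 ]
 [-0.013  0.62   0.784  1.004]
 [ 0.     0.     0.     1.   ]]
top 510.8015876000333 325.65296993653044 250.5201758084813 -0.05424386110567427
[[ 0.029  0.984 -0.173  0.368]
 [-0.999  0.032  0.018 -0.031]
 [ 0.023  0.172  0.985  1.101]
 [ 0.     0.     0.     1.   ]]
wrist 331.6662473910014 322.6975918807887 244.66038932275845 0.01467811678346011
[[ 0.327 -0.906 -0.269  0.105]
 [ 0.945  0.313  0.095  0.546]
 [-0.002 -0.285  0.959  0.384]
 [ 0.     0.     0.     1.   ]]
{'clock': 0.15, 'joint_pos': array([ 5.93709933e+01,  1.48489997e+01,  8.79947996e+01, -1.13897520e-03,
        7.72339153e+01, -1.16178897e+01]), 'joint_velocities': array([-0.00950958, -0.15442029, -0.16709098,  0.01030485,  0.15187887,
       -0.04763395]), 'joint_torque': array([ 2.81623761e-03, -4.37645996e+01, -2.84233224e+01,  7.17900647e-02,
        3.79897817e-02, -3.92144966e-05]), 'ee_pos': array([0.17892425, 0.51965902, 0.21802808]), 'orientation': array([-8.99854373e+01,  7.63460201e-02,  7.09891451e+01]), 'wrist_force': array([ 0.09569784,  0.14854258, -0.6247589 ]), 'wrist_torque': array([-0.02992471, -0.00706606, -0.02227557]), 'opening': 0.09291153785641676}
```

View pics/a_scene.png

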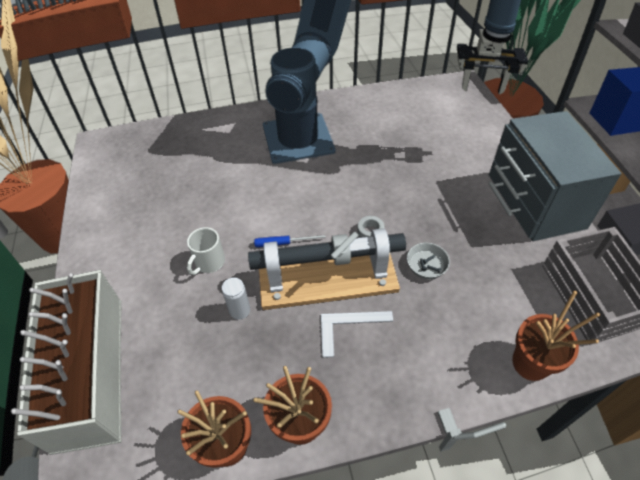

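View pics/a_top.png

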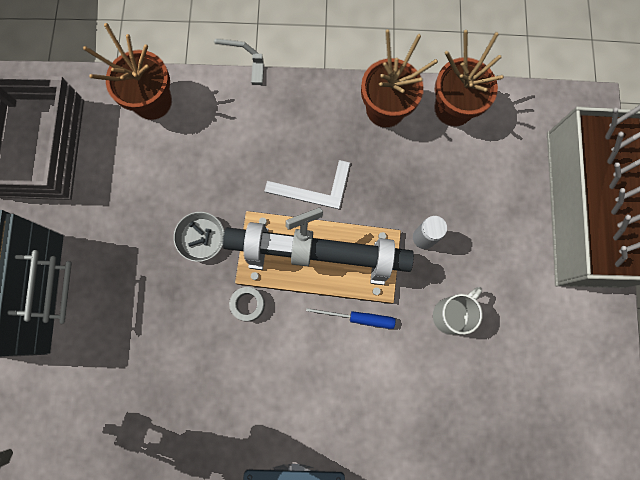

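View pics/a_wrist.png

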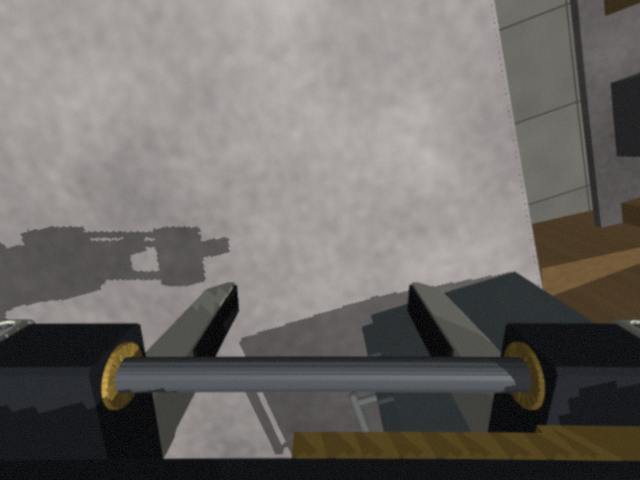

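The top view shows the collar near px (300,245), with the T-bar near (305,222) leaning away from the robot. The bright flat is left of the collar at x 265–293, and the left bearing is at about (257,245). The dish sits beside the left shaft end. I'll move the wrist camera over the collar for a closer look.

```bash
cat > h.py <<'E'
import numpy as np, cv2
from cell import bot
from scipy.spatial.transform import Rotation as R
def rays(cal,px):
    px=np.atleast_2d(np.array(px,float))
    u=np.stack([(px[:,0]-cal["cx"])/cal["fx"],(px[:,1]-cal["cy"])/cal["fy"]],1)
    v=u.copy()
    for _ in range(20): v=u/(1+cal["k1"]*(v**2).sum(1,keepdims=True))
    d=np.c_[v[:,0],-v[:,1],-np.ones(len(v))]
    T=np.array(cal["world_from_camera"]); d=d@T[:3,:3].T
    return T[:3,3],d/np.linalg.norm(d,axis=1,keepdims=True)
def onz(cal,px,z):
    o,d=rays(cal,px); return o+d*((z-o[2])/d[:,2])[:,None]
def proj(cal,P):
    P=np.atleast_2d(P);T=np.linalg.inv(cal["world_from_camera"]);q=P@T[:3,:3].T+T[:3,3]
    v=np.c_[q[:,0]/-q[:,2],-q[:,1]/-q[:,2]];v=v*(1+cal["k1"]*(v**2).sum(1,keepdims=True))
    return np.c_[v[:,0]*cal["fx"]+cal["cx"],v[:,1]*cal["fy"]+cal["cy"]]
def tri(rs):
    A=np.zeros((3,3));b=np.zeros(3)
    for o,d in rs:
        M=np.eye(3)-np.outer(d,d);A+=M;b+=M@o
    p=np.linalg.solve(A,b); return p,[np.linalg.norm((np.eye(3)-np.outer(d,d))@(p-o)) for o,d in rs]
E
python3 - <<'E'
import cv2
from h import *
c=bot.calibration("top")
im=cv2.imread("pics/a_top.png")
cv2.imwrite("pics/b_top.png",cv2.resize(im[185:325,165:465],None,fx=2.66,fy=2.66,interpolation=cv2.INTER_CUBIC))
im=cv2.imread("pics/a_scene.png")
cv2.imwrite("pics/b_scene.png",cv2.resize(im[205:315,240:460],None,fx=3.6,fy=3.6,interpolation=cv2.INTER_CUBIC))
# board corners on top, z=.02 (rough)
print(onz(c,[[248,211],[404,231],[396,303],[236,284]],.02))
E
```

```text
[[ 0.63982195  0.12080446  0.02      ]
 [ 0.60687005 -0.21944436  0.02      ]
 [ 0.45020012 -0.20282942  0.02      ]
 [ 0.47994925  0.13742308  0.02      ]]
```

View pics/b_top.png

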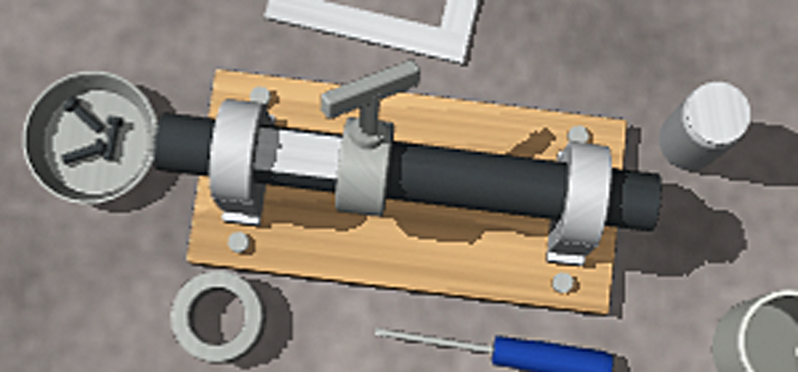

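View pics/b_scene.png

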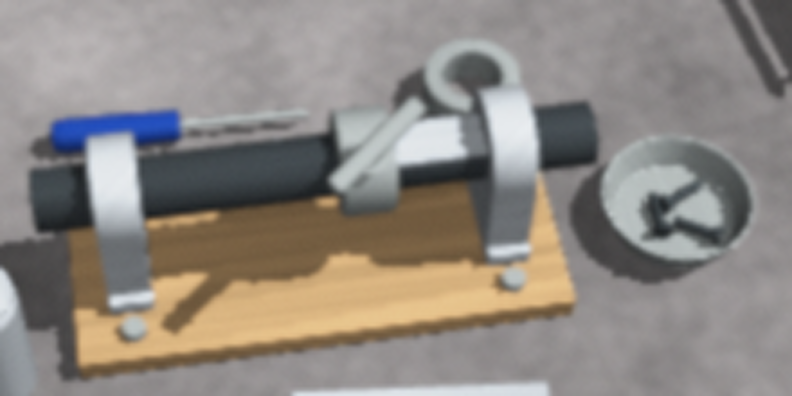

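```bash
python3 - <<'E'
from h import *
for i,p in enumerate([[0.64,0.0,0.30],[0.54,0.0,0.30]]):
    bot.move_to(p,[-90,0,84.5]); bot.pause(0.2)
    c=bot.calibration("wrist");im=bot.grab_frame("wrist")
    np.save(f"pics/w{i}.npy",c,allow_pickle=True);cv2.imwrite(f"pics/w{i}.png",im)
    print(bot.state()["clock"],np.round(c["world_from_camera"],3))
E
```

```text
2.8833 [[ 0.096 -0.954 -0.284  0.562]
 [ 0.995  0.092  0.028  0.008]
 [-0.    -0.285  0.958  0.466]
 [ 0.     0.     0.     1.   ]]
3.6167 [[ 0.097 -0.954 -0.284  0.463]
 [ 0.995  0.093  0.028  0.007]
 [-0.    -0.285  0.958  0.466]
 [ 0.     0.     0.     1.   ]]
```

View pics/w0.png

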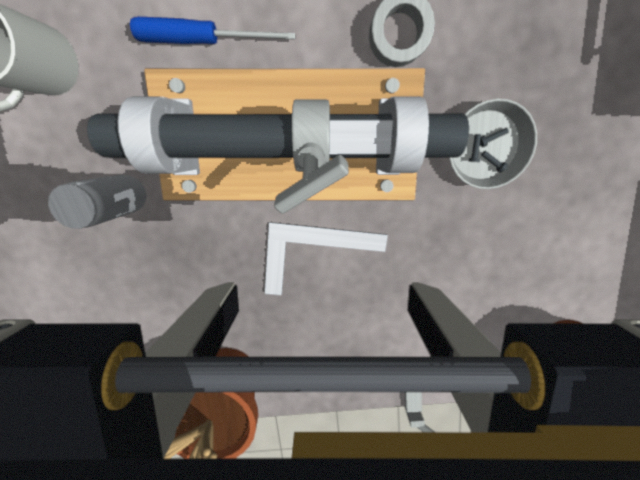

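View pics/w1.png

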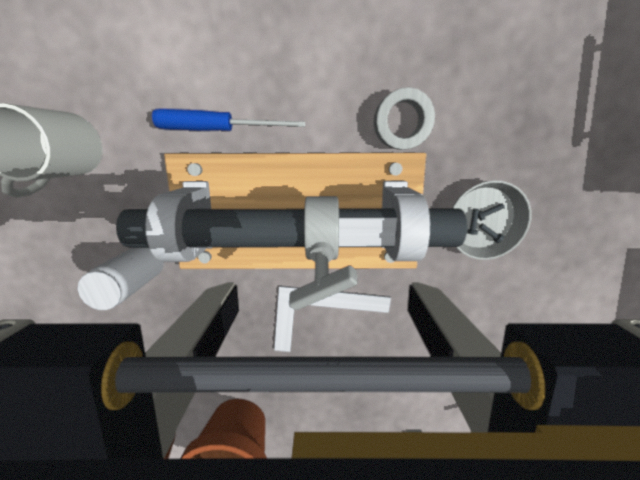

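The collar is at (311,130) in w0, and the bar's ends are at about (280,205) and (343,163). The flat is at x 330–390, y about 119–155. Next I'll zoom in on the flat and bar.

```bash
python3 - <<'E'
import cv2,numpy as np
a=cv2.imread("pics/w0.png")[90:220,260:440];b=cv2.imread("pics/w1.png")[190:320,270:450]
z=lambda i:cv2.resize(i,None,fx=4.4,fy=4.4,interpolation=cv2.INTER_NEAREST)
cv2.imwrite("pics/c0.png",z(a));cv2.imwrite("pics/c1.png",z(b))
for n,r,cs in(("w0",(105,165),(240,350,365)),("w1",(200,255),(250,350,375))):
    g=cv2.cvtColor(cv2.imread(f"pics/{n}.png"),cv2.COLOR_BGR2GRAY)
    for c in cs: print(n,c,r[0],g[r[0]:r[1],c-3:c+4].mean(1).astype(int).tolist())
E
```

```text
w0 240 105 [188, 185, 174, 165, 151, 136, 118, 110, 95, 67, 54, 57, 60, 62, 65, 66, 70, 73, 73, 74, 76, 75, 77, 79, 78, 78, 80, 81, 81, 83, 83, 83, 82, 82, 80, 80, 78, 76, 75, 76, 74, 74, 71, 69, 67, 65, 63, 60, 59, 53, 48, 45, 57, 88, 106, 109, 117, 133, 142, 155]
w0 350 105 [107, 107, 106, 108, 107, 108, 105, 103, 91, 62, 55, 59, 63, 71, 102, 164, 213, 224, 226, 227, 226, 226, 226, 225, 224, 223, 221, 221, 223, 225, 226, 226, 225, 226, 227, 226, 225, 224, 223, 224, 223, 223, 224, 224, 223, 223, 222, 216, 181, 109, 57, 44, 53, 85, 104, 107, 108, 108, 107, 108]
w0 365 105 [121, 106, 105, 107, 106, 106, 105, 102, 90, 65, 54, 59, 64, 71, 103, 165, 212, 223, 225, 226, 225, 226, 225, 224, 224, 224, 222, 221, 221, 223, 224, 224, 225, 227, 227, 226, 225, 223, 224, 224, 224, 224, 224, 223, 223, 221, 220, 214, 179, 108, 55, 43, 53, 85, 103, 108, 107, 104, 101, 99]
w1 250 200 [114, 115, 115, 112, 109, 107, 108, 103, 87, 58, 44, 47, 53, 57, 59, 62, 64, 65, 69, 71, 73, 76, 76, 78, 80, 81, 81, 81, 82, 82, 83, 84, 82, 83, 82, 80, 80, 78, 77, 76, 76, 74, 72, 68, 65, 61, 72, 120, 167, 183, 186, 188, 189, 187, 186]
w1 350 200 [107, 109, 112, 113, 113, 111, 107, 97, 72, 50, 46, 51, 55, 59, 62, 65, 69, 106, 173, 214, 223, 226, 225, 225, 225, 223, 222, 220, 221, 223, 225, 225, 225, 226, 226, 225, 224, 224, 224, 223, 223, 222, 223, 222, 221, 206, 151, 147, 171, 180, 184, 185, 185, 183, 182]
w1 375 200 [111, 113, 115, 115, 114, 111, 106, 96, 70, 48, 45, 52, 56, 60, 63, 65, 71, 107, 174, 212, 222, 224, 224, 223, 223, 223, 221, 219, 219, 221, 222, 222, 223, 224, 225, 223, 221, 221, 222, 223, 222, 222, 222, 220, 213, 183, 132, 143, 173, 181, 182, 185, 186, 185, 183]
```

View pics/c0.png

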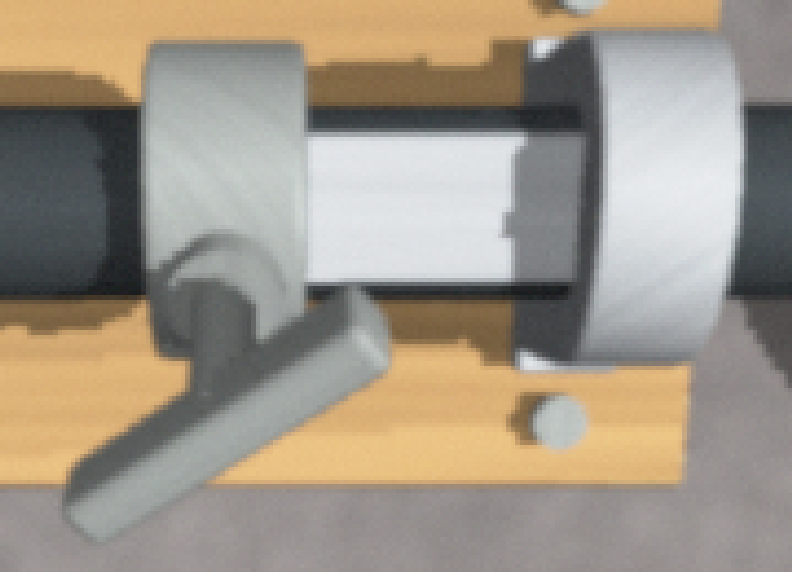

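View pics/c1.png

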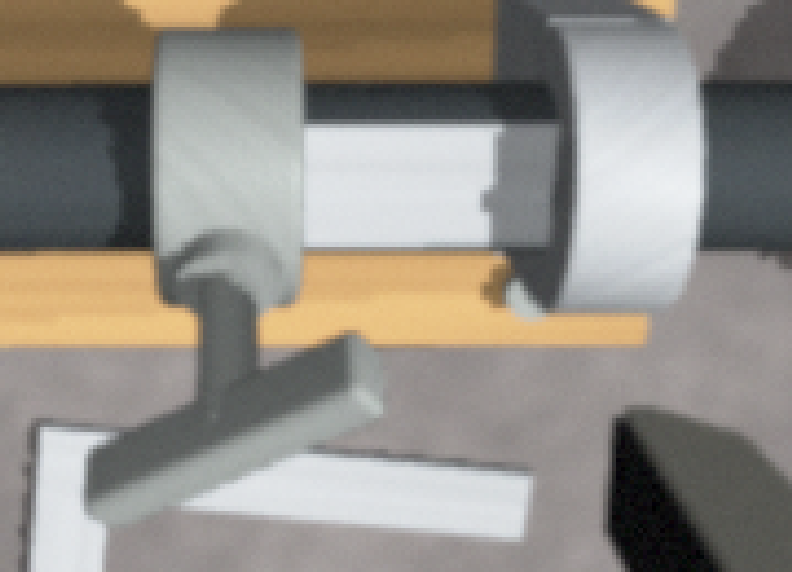

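```bash
cat >> h.py <<'E'
YAW=np.deg2rad(-5.5)
EX=np.array([np.cos(YAW),np.sin(YAW),0]);EY=np.array([-np.sin(YAW),np.cos(YAW),0])
E
python3 - <<'E'
from h import *
from scipy.optimize import least_squares
L={}
for n,cols,sil,fl in(("w0",(240,350,350),(113.7,157.6),(119.8,153.5)),("w1",(250,350,350),(208.0,246.8),(217.7,246.3))):
    c=np.load(f"pics/{n}.npy",allow_pickle=True).item()
    g=lambda rows,col:[(lambda o,d:(np.array([o@EX,o[2]]),np.array([d[0]@EX,d[0][2]])/np.hypot(d[0]@EX,d[0][2])))(*rays(c,[col,r])) for r in rows]
    S=g(sil,cols[0]);
    def dist(o,d,p): return abs(d[0]*(p[1]-o[1])-d[1]*(p[0]-o[0]))
    s=least_squares(lambda p:[dist(o,d,p)-.022 for o,d in S],[0.55,.1]).x
    print(n,"axis x',z from silhouette",s)
    for z in (.1,):
        # axis at z=.1: on bisector
        b=S[0][1]+S[1][1];o=S[0][0];ax=o+b*((z-o[1])/b[1]);print(" axis",ax)
        for o,d in g(fl,cols[1]):
            w=o-ax;bb=w@d;disc=bb*bb-(w@w-.022**2)
            t=-bb-np.sqrt(max(disc,0));q=w+t*d;print("  edge ang deg",np.degrees(np.arctan2(q[0],q[1])),disc>0)
# scene points: bearing inner face, board corners
c=np.load("pics/w0.npy",allow_pickle=True).item()
P=onz(c,[[146,69],[424,68],[415,200],[163,200.]],.02);print(P.round(4));print(P.mean(0))
v=P[1]-P[0];print("yaw",np.degrees(np.arctan2(-v[0],v[1])),np.linalg.norm(v))
v=P[2]-P[3];print("yaw",np.degrees(np.arctan2(-v[0],v[1])),np.linalg.norm(v))
E
```

```text
w0 axis x',z from silhouette [0.54839214 0.09588392]
 axis [0.54850096 0.1       ]
  edge ang deg -42.77483259142446 True
  edge ang deg 51.32711994162399 True
w1 axis x',z from silhouette [0.54861644 0.09870888]
 axis [0.54830427 0.1       ]
  edge ang deg -41.776864613499086 True
  edge ang deg 60.27656356989902 True
[[ 0.4536 -0.1953  0.02  ]
 [ 0.4841  0.1384  0.02  ]
 [ 0.6431  0.1254  0.02  ]
 [ 0.6108 -0.2125  0.02  ]]
[ 0.54790238 -0.0360105   0.02      ]
yaw -5.225665793129351 0.33515053432583913
yaw -5.468976725774037 0.33939549039753086
```

```bash
python3 - <<'E'
from h import *
C=[np.load(f"pics/w{i}.npy",allow_pickle=True).item() for i in(0,1)]
px=[(311.3,184.4),(322.6,287.8)]
rs=[(lambda o,d:(o,d[0]))(*rays(c,p)) for c,p in zip(C,px)]
p,e=tri(rs);print("bar",p,e)
ax=.5484
def wf(p): 
    return p@EX-ax,p@EY,p[2]-.1
x,y,z=wf(p);r=np.hypot(x,z);print("winder-ish",x,y,z,"r",r,"lean",np.degrees(np.arctan2(x,z)))
# check top/scene cams
for n in("top","scene"): print(n,proj(bot.calibration(n),p))
# scan y of the collar faces & block face near top of collar (z~.136 ) in w0/w1, px at the row of shaft axis
for c,pp in((C[0],[[292.5,130],[329.7,130]]),(C[1],[[305,230],[339,230]])): print("collar faces y",[wf(q)[1] for q in onz(c,pp,.136)])
for c,pp in((C[0],[[397,130]]),(C[1],[[401,227]])): print("block inner y",[wf(q)[1] for q in onz(c,pp,.138)])
E
```

```text
bar [ 0.59284333 -0.00510496  0.17194334] [np.float64(0.000262695697900589), np.float64(0.00026269569790058836)]
winder-ish 0.04220328550817665 0.051740057818799326 0.07194334204533481 r 0.08340840348751864 lean 30.3966687012276
top [[303.76808709 217.41665961]]
scene [[344.21472994 244.36831162]]
collar faces y [np.float64(0.03358154386713221), np.float64(0.06858908864826713)]
collar faces y [np.float64(0.03346338880865233), np.float64(0.06831628799885603)]
block inner y [np.float64(0.13145364105065083)]
block inner y [np.float64(0.13110934603220833)]
```

```bash
python3 - <<'E'
from h import *
C=[np.load(f"pics/w{i}.npy",allow_pickle=True).item() for i in(0,1)]
a=np.radians(30.4);s=np.sin(a)*EX+np.cos(a)*np.array([0,0,1.])
t=np.cos(a)*EX-np.sin(a)*np.array([0,0,1.])  # tangential (+x side)
for c,pp in((C[0],[(278.6,205.7),(345,163.2)]),(C[1],[(292.3,301),(353.6,274.5)])):
    o,d=rays(c,pp); n=np.cross(d[0],d[1]); b=np.cross(n,s); b/=np.linalg.norm(b); b*=np.sign(b@EY)
    # CCW from EY seen from outside: EY rotated about s by +phi -> -t side
    phi=np.arctan2(-(b@t),b@EY); print("phi",np.degrees(phi),"screw",.75-phi)
    # long edge directions, length check
    o0=np.array([0.59284333,-0.00510496,0.17194334])
    e=[o+dd*(((o0-o)@s)/(dd@s)) for dd in d]; print(np.linalg.norm(e[0]-e[1]))
E
```

```text
phi 37.607500188450516 screw 0.0936252982671506
0.07528159191153826
phi 36.28065846271941 screw 0.11678305503400188
0.07338058834721752
```

```bash
cat >> h.py <<'E'
AX=.5484; AZ=.1; UZ=np.array([0,0,1.])
def pose(lean,phi,y,r,flip=0):
    """TCP pose: lean, phi (deg; bar CCW from shaft y seen from outside), y' along shaft, r from axis"""
    a,p=np.radians(lean),np.radians(phi)
    s=np.sin(a)*EX+np.cos(a)*UZ; t=np.cos(a)*EX-np.sin(a)*UZ
    j=np.cos(p)*t+np.sin(p)*EY   # across the bar
    if flip: j=-j
    M=np.c_[j,-s,np.cross(j,-s)]
    pos=AX*EX+AZ*UZ+y*EY+r*s
    return pos,R.from_matrix(M).as_euler("xyz",degrees=True)
E
python3 - <<'E'
from h import *
L=4.5
for f in(0,1):
    for a in[(30.4,37,.0515,.18),(30.4,37,.0515,.076),(30.4,37,.1137,.076),(L,37,.1137,.076),(L,0,.1137,.074),(L,-30,.1137,.0735),(L,-46,.1137,.073)]:
        p,o=pose(*a,flip=f);q=bot.ik(p,o);print(f,a,p.round(3),o.round(1),None if q is None else np.round(q,1))
E
```

```text
0 (30.4, 37, 0.0515, 0.18) [ 0.641 -0.01   0.255] [-70.6  23.8  35.6] [ -9.6  46.8  37.3  -2.6 126.2 -42.1]
0 (30.4, 37, 0.0515, 0.076) [ 0.589 -0.005  0.166] [-70.6  23.8  35.6] [ -9.9  42.1  58.3  -2.4 109.9 -41.6]
0 (30.4, 37, 0.1137, 0.076) [0.595 0.057 0.166] [-70.6  23.8  35.6] [-5.300e+00  4.280e+01  5.690e+01  1.000e-01  1.106e+02 -3.680e+01]
0 (4.5, 37, 0.1137, 0.076) [0.563 0.06  0.176] [-87.3   3.6  31.6] [ -5.2  21.1  85.4   0.   78.  -36.7]
0 (4.5, 0, 0.1137, 0.074) [0.563 0.06  0.174] [-90.    4.5  -5.5] [-5.2 21.2 85.6  0.  77.7  0.3]
0 (4.5, -30, 0.1137, 0.0735) [0.563 0.06  0.173] [-92.3   3.9 -35.6] [-5.2 21.2 85.6  0.  77.7 30.3]
0 (4.5, -46, 0.1137, 0.073) [0.562 0.06  0.173] [-93.2   3.1 -51.6] [-5.2 21.2 85.7  0.  77.6 46.3]
1 (30.4, 37, 0.0515, 0.18) [ 0.641 -0.01   0.255] [-109.4  -23.8 -144.4] [ -9.6  46.8  37.3  -2.6 126.2 137.9]
1 (30.4, 37, 0.0515, 0.076) [ 0.589 -0.005  0.166] [-109.4  -23.8 -144.4] [ -9.9  42.1  58.3  -2.4 109.9 138.4]
1 (30.4, 37, 0.1137, 0.076) [0.595 0.057 0.166] [-109.4  -23.8 -144.4] [-5.300e+00  4.280e+01  5.690e+01  1.000e-01  1.106e+02  1.432e+02]
1 (4.5, 37, 0.1137, 0.076) [0.563 0.06  0.176] [ -92.7   -3.6 -148.4] [ -5.2  21.1  85.4   0.   78.  143.3]
1 (4.5, 0, 0.1137, 0.074) [0.563 0.06  0.174] [-90.   -4.5 174.5] None
1 (4.5, -30, 0.1137, 0.0735) [0.563 0.06  0.173] [-87.7  -3.9 144.4] [  -5.2   21.2   85.6    0.    77.7 -149.7]
1 (4.5, -46, 0.1137, 0.073) [0.562 0.06  0.173] [-86.8  -3.1 128.4] [  -5.2   21.2   85.7    0.    77.6 -133.7]
```

```bash
python3 - <<'E'
from h import *
bot.move_gripper(.06,25)
bot.move_to(*pose(30.4,37,.0515,.17)); bot.pause(.1)
cv2.imwrite("pics/d.png",bot.grab_frame("wrist"))
c=bot.calibration("wrist");np.save("pics/d.npy",c,allow_pickle=True)
print(bot.state()["clock"],bot.state()["ee_pos"], pose(30.4,37,.0515,.17)[0],proj(c,[0.5928,-.0051,.1719]))
E
```

```text
5.4083 [ 0.63625425 -0.00948558  0.24906349] [ 0.63644103 -0.00954411  0.24662732] [[323.40267265 249.14671253]]
```

View pics/d.png

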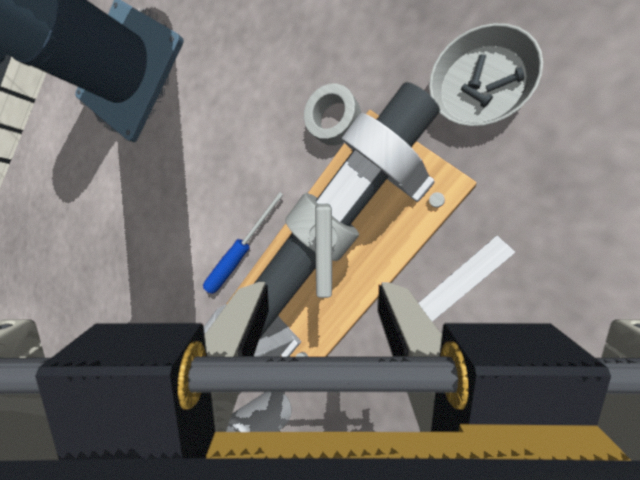

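The bar is at (323,250), which matches the prediction, and it lies square to the jaws and centred between the fingers. I'll descend, grip and slide in small steps while watching the force.

```bash
python3 - <<'E'
from h import *
def rep(t):
    s=bot.state();print(t,round(s["clock"],2),"ee y'",round(s["ee_pos"]@EY,4),"x'",round(s["ee_pos"]@EX-AX,4),"z",round(s["ee_pos"][2],4),"F",s["wrist_force"].round(1),"open",round(s["opening"],4));return s
bot.servo_line(pose(30.4,37,.0515,.077)[0],vel=.12);bot.pause(.15);rep("in")
bot.move_gripper(.0,25);rep("grip")
for y in(.085,.105,.110,.112,.114,.116):
    bot.servo_line(pose(30.4,37,y,.077)[0],vel=.08 if y<.11 else .03)
    s=rep(y)
    if abs(s["wrist_force"]@EY)>22: break
E
```

```text
in 6.48 ee y' 0.0514 x' 0.0396 z 0.1671 F [-0.3 -0.3  0.1] open 0.0601
grip 7.29 ee y' 0.0514 x' 0.0388 z 0.1665 F [-1.3 -1.2 -0. ] open 0.0129
0.085 7.86 ee y' 0.0865 x' 0.0388 z 0.1664 F [-1.4  2.1  0.1] open 0.0129
0.105 8.26 ee y' 0.1059 x' 0.0388 z 0.1664 F [-2.6  3.5  0.3] open 0.0129
0.11 8.57 ee y' 0.1098 x' 0.0389 z 0.1664 F [-2.8 -0.7  0.8] open 0.0128
0.112 8.82 ee y' 0.1118 x' 0.0389 z 0.1664 F [-3.2 -0.9  0.4] open 0.0131
0.114 9.07 ee y' 0.1141 x' 0.0389 z 0.1664 F [-3.3 -2.8 -0.1] open 0.0127
0.116 9.32 ee y' 0.115 x' 0.0389 z 0.1664 F [-3.8 -5.4 -0. ] open 0.0131
```

```bash
python3 - <<'E'
from h import *
for y in(.118,.120):
    bot.servo_line(pose(30.4,37,y,.077)[0],vel=.03);bot.pause(.1)
    s=bot.state();print(y,s["clock"],s["ee_pos"]@EY,s["wrist_force"].round(1),s["wrist_torque"].round(2))
    if abs(s["wrist_force"]@EY)>22: break
cv2.imwrite("pics/e.png",bot.grab_frame("top")[185:325,165:465])
cv2.imwrite("pics/e2.png",bot.grab_frame("scene")[205:315,240:460])
a=cv2.imread("pics/e.png");b=cv2.imread("pics/e2.png")
cv2.imwrite("pics/e3.png",np.vstack([cv2.resize(a,(640,299),interpolation=cv2.INTER_CUBIC),cv2.resize(b,(640,299),interpolation=cv2.INTER_CUBIC)]))
E
```

```text
0.118 9.675 0.11565665168459502 [-4.7 -9.9  0.1] [-1.59  0.57  0.97]
0.12 10.025 0.1164359683042583 [ -4.7 -12.5   0.5] [-2.23  0.73  1.33]
```

View pics/e3.png

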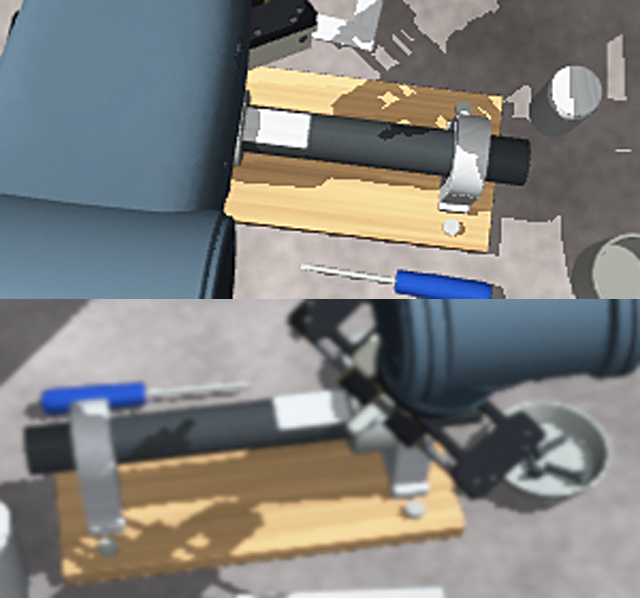

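The collar has reached the bearing: the force builds and the flat now shows clear on the right of it. I'll ease the push and arc the collar round to the flat's lean.

```bash
python3 - <<'E'
from h import *
Y=.1150
bot.servo_line(pose(30.4,37,Y,.077)[0],vel=.05)
for L in(25,20,15,10,4.5):
    p,o=pose(L,37,Y,.077);bot.servo_line(p,o,vel=.06)
    s=bot.state();print(L,round(s["clock"],2),(s["ee_pos"]-p).round(4),s["wrist_force"].round(1),s["wrist_torque"].round(2))
bot.pause(.2)
bot.move_gripper(.06,25)
s=bot.state();p=s["ee_pos"];print(s["clock"],p@EX-AX,p@EY,p[2],s["wrist_force"].round(1))
bot.servo_line(pose(4.5,37,.1130,.18)[0],vel=.15);bot.pause(.25)
c=bot.calibration("wrist");cv2.imwrite("pics/f.png",bot.grab_frame("wrist"));np.save("pics/f.npy",c,allow_pickle=True)
print(bot.state()["clock"],bot.state()["orientation"],o)
E
```

```text
25 10.65 [-0.0002 -0.     -0.0001] [-2.8 -4.2 -3.9] [-0.84  0.01  0.3 ]
20 10.91 [-0.0008  0.0002 -0.0009] [-3.  -3.3 -8.5] [-0.77 -0.15  0.29]
15 11.17 [-0.0011  0.0003 -0.0011] [ -2.8  -3.4 -11. ] [-0.73 -0.11  0.18]
10 11.43 [-0.0012  0.0003 -0.0012] [ -1.8  -2.8 -14.9] [-0.57 -0.09  0.11]
4.5 11.7 [-0.0013  0.0003 -0.001 ] [ -3.7  -2.5 -16.1] [-0.5   0.22 -0.01]
12.8083 0.006017982862207116 0.11501349388086622 0.1767651163040612 [ 0.1  0.7 -0.6]
13.9417 [-87.2419278    3.65455028  31.59083581] [-87.28827673   3.59251965  31.58505801]
```

View pics/f.png

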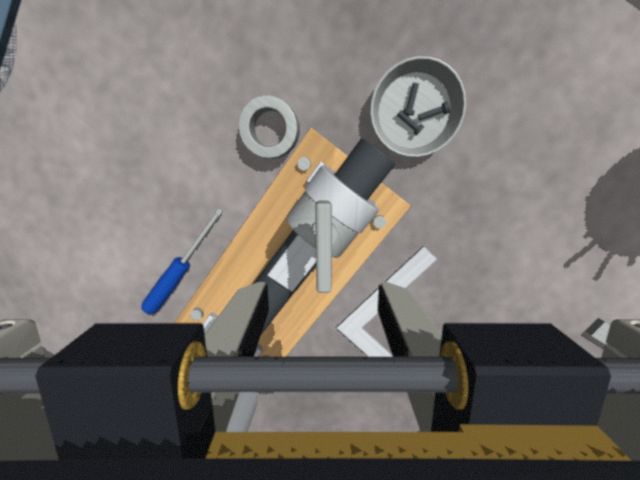

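```bash
python3 - <<'E'
from h import *
bot.move_to([0.64,0.03,0.26],[-90,0,84.5]);bot.pause(.25)
c=bot.calibration("wrist");im=bot.grab_frame("wrist");cv2.imwrite("pics/g.png",im);np.save("pics/g.npy",c,allow_pickle=True)
print(bot.state()["clock"])
f=cv2.imread("pics/f.png")
cv2.imwrite("pics/g2.png",cv2.resize(im[60:250,220:430],None,fx=3.1,fy=3.1,interpolation=cv2.INTER_NEAREST))
cv2.imwrite("pics/f2.png",cv2.resize(f[150:310,240:420],None,fx=3.7,fy=3.7,interpolation=cv2.INTER_NEAREST))
E
```

```text
15.1583
```

View pics/g2.png

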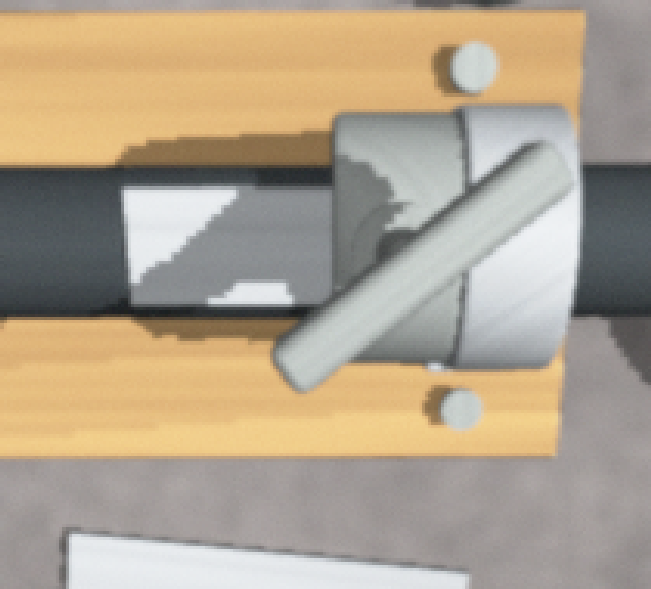

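View pics/f2.png

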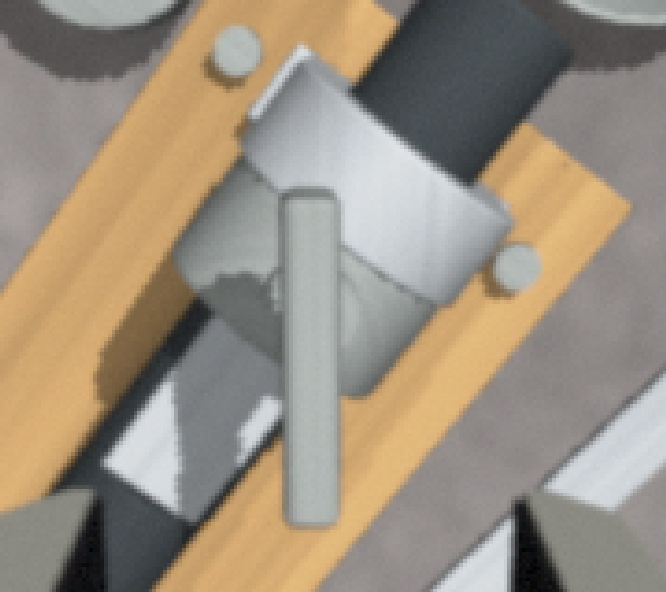

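```bash
python3 - <<'E'
from h import *
C=[np.load(f"pics/{n}.npy",allow_pickle=True).item() for n in "gf"]
rs=[(lambda o,d:(o,d[0]))(*rays(c,p)) for c,p in zip(C,[(356.3,145.8),(323.7,245.9)])]
p,e=tri(rs);x,z=p@EX-AX,p[2]-AZ
print(p,e,"y'",p@EY,"r",np.hypot(x,z),"lean",np.degrees(np.arctan2(x,z)))
c=C[0];o,d=rs[0]
# single-view lean with r=.0828
t=-(AZ+.0825-o[2])/-d[2]; q=o+d*t; print("g-only x",q@EX-AX,"lean",np.degrees(np.arcsin((q@EX-AX)/.083)))
# flat edges at crop x=170 : gradient
g=cv2.cvtColor(cv2.imread("pics/g.png"),cv2.COLOR_BGR2GRAY).astype(float)
for col in(262,270): print(col,g[105:170,col-2:col+3].mean(1).astype(int).tolist())
for col in(200,): print(col,g[105:170,col-2:col+3].mean(1).astype(int).tolist())
print(g[118:122,360:376].mean(0).astype(int))
for r in(100,105,170): print(r,g[r-1:r+2,322:332].mean(0).astype(int),g[r-1:r+2,364:374].mean(0).astype(int))
print("collar y",[w@EY for w in onz(c,[[327,120],[369.,105]],.134)])
E
```

```text
[0.5637053  0.06091203 0.18648301] [np.float64(8.833042208014276e-05), np.float64(8.83304220801329e-05)] y' 0.11466036553113708 r 0.08675560674955207 lean 4.54318411999422
g-only x 0.006957566316425967 lean 4.808524442194704
262 [195, 178, 144, 129, 123, 117, 113, 102, 75, 61, 59, 63, 66, 72, 95, 156, 218, 230, 232, 232, 231, 231, 232, 229, 225, 221, 218, 212, 212, 213, 216, 213, 212, 212, 210, 208, 208, 206, 199, 196, 195, 189, 185, 183, 183, 173, 137, 119, 113, 110, 109, 103, 95, 67, 42, 33, 50, 99, 147, 174, 185, 184, 181, 183, 186]
270 [135, 117, 117, 116, 116, 116, 114, 100, 73, 58, 59, 63, 65, 72, 95, 158, 220, 233, 235, 235, 235, 234, 235, 235, 233, 232, 231, 229, 228, 231, 233, 234, 235, 234, 234, 234, 234, 233, 227, 198, 178, 153, 140, 141, 139, 138, 139, 139, 140, 141, 140, 139, 131, 87, 48, 33, 39, 69, 103, 110, 110, 113, 126, 148, 177]
200 [201, 202, 203, 203, 200, 198, 192, 164, 111, 67, 57, 62, 65, 67, 69, 72, 73, 75, 77, 79, 79, 80, 81, 82, 83, 83, 84, 83, 85, 86, 86, 87, 88, 88, 88, 87, 86, 85, 84, 82, 81, 80, 81, 79, 79, 77, 73, 72, 70, 69, 67, 64, 63, 58, 53, 50, 65, 122, 184, 195, 194, 191, 189, 190, 191]
[197 196 196 197 196 196 195 197 188 149 108 107 120 120 114 116]
100 [178 179 178 175 152 120 121 135 145 147] [142 141 131 117  97  97 137 170 187 191]
105 [115 114 113 109  95  99 133 157 167 171] [167 166 164 158 144 118 123 167 196 207]
170 [201 203 203 201 201 201 200 201 199 201] [146 140 111  97 125 150 162 167 169 170]
collar y [np.float64(0.09495694886340807), np.float64(0.1292004070444837)]
```

The bar centre measures a lean of 4.5–4.8°, against 4.3–4.7° for the flat. The collar face is within about 1 mm of the bearing. The screw is still loose, since the bar angle hasn't changed. I'll regrip and tighten it.

```bash
python3 - <<'E'
from h import *
c=np.load("pics/g.npy",allow_pickle=True).item()
g=lambda rows,col:[(lambda o,d:(np.array([o@EX,o[2]]),np.array([d[0]@EX,d[0][2]])/np.hypot(d[0]@EX,d[0][2])))(*rays(c,[col,r])) for r in rows]
for o,d in g((119.8,158.2),270):
    w=o-np.array([AX,AZ]);b=w@d;q=w+d*(-b-np.sqrt(max(0,b*b-(w@w-.022**2))));print("edge",np.degrees(np.arctan2(*q)))
L=4.5
bot.move_to(*pose(L,37,.114,.15));bot.pause(.1)
bot.servo_line(pose(L,37,.114,.077)[0],vel=.12);bot.pause(.1)
bot.move_gripper(0,25)
bot.servo_line(pose(L,37,.1175,.077)[0],vel=.04)
s=bot.state();print("push",s["clock"],s["ee_pos"]@EY,s["wrist_force"].round(1),s["opening"])
bot.servo_line(pose(L,37,.1155,.077)[0],vel=.04)
a=np.radians(L);S=np.sin(a)*EX+np.cos(a)*UZ
for phi in(25,10,-5,-20,-32,-38,-42,-45,-48):
    p,o=pose(L,phi,.1155,.077-.002*np.radians(37-phi));bot.servo_line(p,o,vel=.0012 if phi>-21 else .001)
    s=bot.state();print(phi,round(s["clock"],2),(s["ee_pos"]-p).round(4),s["wrist_force"].round(1),"Ts",round(s["wrist_torque"]@S,2),"j6",s["joint_pos"][5].round(1))
    if abs(s["wrist_torque"]@S)>1.5 : break
E
```

```text
edge -42.551985016936364
edge 53.74622354454651
push 18.0917 0.11521971117354995 [-1.6 -8.2  1.1] 0.012833840885362024
25 18.7 [-0.0002 -0.0008 -0.    ] [-1.4 -5.1  0.6] Ts -0.05 j6 -24.5
10 19.11 [-0.     -0.0007 -0.0001] [-2.5 -5.5  1.5] Ts -0.03 j6 -9.5
-5 19.52 [ 0.0002 -0.0007 -0.0001] [-1.5 -4.9  0.4] Ts -0.04 j6 5.5
-20 19.93 [ 0.0004 -0.0008 -0.0001] [-0.7 -5.9 -0.5] Ts -0.06 j6 20.5
-32 20.28 [ 0.0005 -0.0009 -0.0001] [-0.4 -5.6 -0.3] Ts -0.05 j6 32.5
-38 20.54 [ 0.0006 -0.001  -0.0001] [ 0.1 -6.1 -0.4] Ts -0.03 j6 38.5
-42 20.79 [ 0.0006 -0.001  -0.0001] [-0.4 -4.7  0.2] Ts -0.0 j6 42.5
-45 21.04 [ 0.0007 -0.0011  0.    ] [ 0.2 -6.2 -0.8] Ts 0.21 j6 45.5
-48 21.29 [ 0.0009 -0.0009  0.0001] [-0.6 -5.1 -0. ] Ts 0.35 j6 48.5
```

```bash
python3 - <<'E'
from h import *
L=4.5;a=np.radians(L);S=np.sin(a)*EX+np.cos(a)*UZ
for phi in (-51,):
    p,o=pose(L,phi,.1155,.0739);bot.servo_line(p,o,vel=.001);bot.pause(.3)
    s=bot.state();print(phi,s["clock"],"Ts",s["wrist_torque"]@S,s["wrist_force"].round(1))
p,o=pose(L,-46,.1150,.0739);bot.servo_line(p,o,vel=.01)
bot.move_gripper(.06,25)
bot.servo_line(pose(L,-46,.115,.18)[0],vel=.15);bot.pause(.25)
c=bot.calibration("wrist");f=bot.grab_frame("wrist");cv2.imwrite("pics/i.png",f);np.save("pics/i.npy",c,allow_pickle=True)
bot.move_to([0.64,0.03,0.26],[-90,0,84.5]);bot.pause(.25)
c=bot.calibration("wrist");im=bot.grab_frame("wrist");cv2.imwrite("pics/k.png",im);np.save("pics/k.npy",c,allow_pickle=True)
print(bot.state()["clock"])
cv2.imwrite("pics/k2.png",cv2.resize(im[60:250,220:430],None,fx=3.1,fy=3.1,interpolation=cv2.INTER_NEAREST))
E
```

```text
-51 21.8417 Ts 0.4288479149985175 [ 0.3 -5.3 -0.3]
26.5167
```

View pics/i.png

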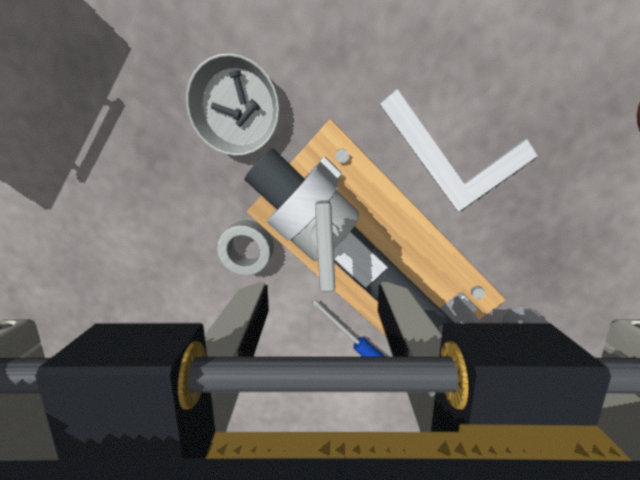

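View pics/k2.png

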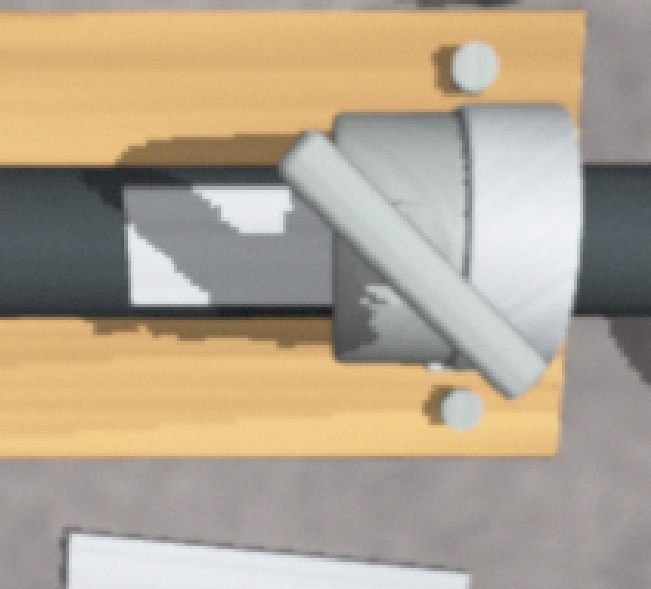

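View pics/k.png

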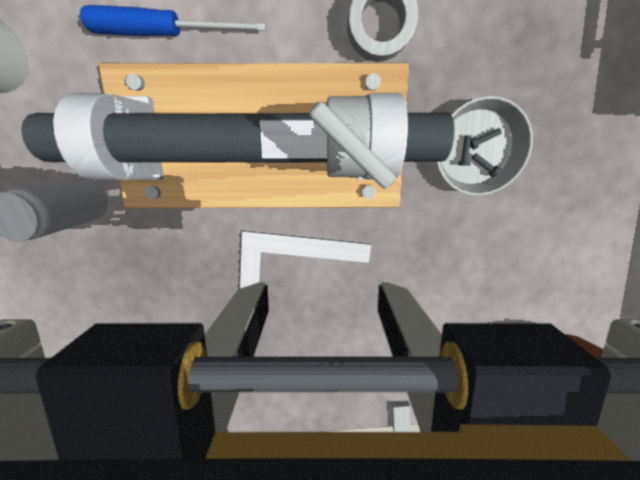

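```bash
python3 - <<'E'
from h import *
C=[np.load(f"pics/{n}.npy",allow_pickle=True).item() for n in "ki"]
cr=lambda x,y:(220+x/3.1-.3,60+y/3.1-.3)
rs=[(lambda o,d:(o,d[0]))(*rays(c,p)) for c,p in zip(C,[cr(415,264),(324.7,246.5)])]
p,e=tri(rs);x,z=p@EX-AX,p[2]-AZ
print(p@EY,"r",np.hypot(x,z),"lean",np.degrees(np.arctan2(x,z)),e)
a=np.radians(4.5);s=np.sin(a)*EX+np.cos(a)*UZ;t=np.cos(a)*EX-np.sin(a)*UZ
for c,pp in((C[0],[cr(298,148),cr(531,380)]),(C[1],[(322.5,203),(327.5,289)])):
    o,d=rays(c,pp);n=np.cross(d[0],d[1]);b=np.cross(n,s);b/=np.linalg.norm(b);b*=np.sign(b@EY)
    phi=np.arctan2(-(b@t),b@EY);print("phi",np.degrees(phi),"screw",.75-phi)
o,d=rs[0];q=o+d*((AZ+.080-o[2])/d[2]);print("k-only lean",np.degrees(np.arcsin((q@EX-AX)/.0802)))
E
```

```text
0.11310444315113265 r 0.07948493753123674 lean 4.728096448761489 [np.float64(0.00020702553965121638), np.float64(0.00020702553965108882)]
phi -42.827323538601654 screw 1.4974778055654676
phi -42.762011812242214 screw 1.496337900900334
k-only lean 4.580731308755958
```

The pictures show the bar turned from one diagonal to the other, so the screw reads about 1.497 rad. The lean is 4.6–4.7° and the collar centre is at y' = 0.1131, against an expected 0.1132. I'm handing in.

```bash
python3 - <<'E'
from cell import bot
s=bot.state();print(s["clock"],s["wrist_force"].round(1));bot.job_done()
E
```

```text
26.5167 [-0.6  0.9  0.1]
the job is handed in; nothing more can be done
```

I gripped the T-bar, slid the collar about 62 mm to the left-hand bearing, and arced it from about 30° lean to about 4.5° to face the flat. I then let go to check it, regripped, and turned the screw clockwise to its stop. The job was handed in at 26.5 s of the 43 s allowed; no verdict was reported.

| Check | Measured | Target |
|---|---|---|
| Screw turn | about 1.497 rad (two views) | over 1.35, stop at 1.5 |
| Screw lean | 4.6–4.7° | the flat's normal at 4.3–5.6°, depending on the view; tolerance 7.4° |
| Collar centre along shaft | 113.1 mm (bar centre) | about 113.2 mm if against the bearing |

- **Clear of the winder:** the fingers were open, the arm backed away and the wrist force was near zero.
- **Bystanders:** I saw no contact with them and none looked moved in the pictures, but I did not re-measure their positions.
- **Disagreements:**
  - In the check before tightening, the collar's edges put it about 1 mm short of the bearing, inside the 4 mm allowed. The push force showed contact.
  - The bar radius came out at 86.8 mm then, where about 82.8 was expected. After tightening it read 79.5 mm, where about 80 was expected. I put the first down to picking the bar's outline by eye.

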